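# Swing the bail arm in and stack the yellow tray

### The job

Swing the crate's open orange bail arm all the way in, so that it lies flat across the crate's top like its partner. Then pick up the yellow tray by its handle and stack it on the two bail arms, centred and lengthwise along the crate, setting it down without dropping it. Leave the red tray where it is.

Things in the scene. Friction and masses are not known exactly. Their poses are not given: they have to be found in the camera images.
- crate: Grey open crate fixed to the table, 150 mm along x, 200 along y, rim 100 mm high, blanks inside to 45 mm. Origin: centre of underside, z up. Two orange U-shaped bail arms of 8 mm round bar: when in, the cross bars lie along crate x on the rim at y = -45 and +45 mm, bar centre 104, top 108 mm up (a stacked tray's underside is there). The one at y = -45 is in and latched.
- bail (a joint): The other bail arm, hinged at the crate's +y end. In crate axes the cross bar's middle is x = 0, y = 100 - 55 cos q, z = 104 + 55 sin q (mm), q in rad; bar 168 mm long, legs outside the long sides. q = 0: in, flat on the rim (stop); 1.57 upright; starts swung out, 2.4 to 2.85; out stop 2.9. Stiff hinge: stays where left, about 1 N at the bar moves it.
- yellow_tray: Loose yellow tool tray, 110 mm along x, 150 along y, walls 45 mm high, about 0.35 kg. Origin: centre of underside, z up. Handle on its centre line: grip bar 10 mm thick (x), 100 mm long (y), 75 to 95 mm above the underside, an open hole below its middle. To be stacked with its y along the crate's y, either way round.
- red_tray: Loose red tray of the same shape and size, a bystander to leave alone. Origin: centre of underside.
Things that resemble listed ones, but are neither listed nor needed, are in the scene too. Of the things like the yellow_tray, leave any that is blue; of the rest the smaller one is meant.

How it is judged:
On the way:
1. the bail arm is swung in across the crate's top (within about 8 degrees of its stop) (value of joint bail below 0.15 rad), for 0.2 s.
At the end, for the whole second after the job is handed in: The bail arm is in (within 0.15 rad of its stop) and the yellow tray rests level (within 0.08 rad) and still on the two bars, its underside 102 to 115 mm above the crate's, its centre within 20 mm of the crate's centre and its length within 0.2 rad of the crate's (value of joint bail below 0.15 rad and horizontal distance between yellow_tray and crate below 0.02 m and angle between the y axis of yellow_tray and the y axis of crate, either way round below 0.2 rad and z of yellow_tray in the frame of crate between 0.102 and 0.115 m and angle between yellow_tray's own z axis and vertical below 0.08 rad and linear speed of yellow_tray below 0.02 m/s); the robot touches nothing.
It fails at once if the red tray is moved by more than 30 mm (distance of red_tray from where it was at the start of the episode above 0.03 m).
It fails at once if the yellow tray is dropped from more than about 25 mm (linear speed of yellow_tray above 0.7 m/s and contact force between the fingers and yellow_tray below 0.05 N).
It also fails if it takes over 58 s, if anything falls off the work surface, if the arm or the gripper's body presses on something with over 40 N, if the wrist force passes 120 N, or if a joint passes its speed limit or range.

### The arm

A 7-joint arm with a two-finger parallel gripper is mounted at the origin on the work surface. World frame = base frame: x ahead of the robot, y to its left, z up, the work surface at z = 0. Lengths are in m, angles in rad, forces in N, time in s.
With the tool pointing down it reaches from about 0.35 to 0.9 m from the base axis. Payload 8.1 kg.
Tool frame: the origin (TCP) lies at the very end of the fingers, on their centre line; the grasp point (between the pads) lies 19 mm behind it (pinch_z is the distance from the TCP to the grasp point, in m); z points along the fingers, y is the line along which they close (so a half turn about z gives the same grasp; the last joint's range is limited). The gripper opens to 85 mm and grips with 20 to 120 N. Pads are 22 mm wide; open, the fingers measure 114 mm over their backs; the gripper's body (76 mm by 85 mm) begins 54 mm behind the grasp point. The pads swing forward as they close: fully open they stand 13 mm farther back than shut.
Start: joints at [-1.345, 0.434, 0.025, 1.573, -0.012, 1.134, -0.075], TCP at [0.202, 0.592, 0.193] pointing down, gripper open.
Joint ranges: [-2.62, 2.62], [-0.44, 2.09], [-1.27, 1.32], [0.08, 2.57], [-1.32, 4.46], [0.12, 2], [-2.74, 2.74]. Speed limits (rad/s): [2.22, 2.22, 3.01, 3.01, 3.14, 3.14, 3.14].

### API

Orientations are given as a unit quaternion [x, y, z, w].
In Python, from workcell import * gives the robot as it stands.
- The arm moves only by the shell command python3 -m crank 'ROWS' [FORCE]. ROWS is JSON, a list of rows, each an object with "turn": the turn, a rotation vector about the world's x, y, z in degrees, a list of three; "linear": the shift along the world's x, y, z in mm, a list of three; "grip": the opening, from -1 (shut) to 1 (fully open), so that 0 is half open. A call has 1 to 8 rows; each row is the pose to reach, as a shift and turn from the pose commanded when the call began; what a row does not reach only later rows make up. A row lasts 1/12 s, in which the tool goes at most 41.7 mm and 7.16 degrees, less where a joint would pass 70% of its speed; a pose out of reach is approached as far as the arm can. A call with a gripper value outside its range is refused whole. The fingers move at their own pace and stop on an object; FORCE is the grip in N (left out, the last holds). Time passes only in rows, so rows that repeat a pose let the fingers close. It gives the time, the measured TCP pose, the force, the opening and the grip force at its end, in the units of the state.
- state(): the state, without advancing time (a new reading comes with each control period).
- snapshot(name): name is "scene" or "side" or "wrist"; returns a dict with "color" (480x640x3 uint8, red, green, blue), "K" (3x3 intrinsics, pixels), "rvec" (rotation vector, rad) and "tvec" (3), from world to camera coordinates, as OpenCV has them. Camera axes: x right, y down, z forward; pixel columns grow to the right and rows downward; lengths in m; the calibration is good to about 2 mm. A picture is of the moment at which its call begins. There is no depth.
- finish_job(): hands the job in; it is judged then, once.
The state is a dict: "time_s": time; "joints": joint angles; "qd": joint speeds; "effort": joint torques, N m; "eef_pos": TCP position; "tool_rot": TCP orientation; "contact_force": force on the tool from outside, world axes, zero at the start; "wrist_torque": the same for the moment, N m; "gripper_width": finger opening in m; "grasp_force": force on a finger pad.
Only numpy, scipy, OpenCV 4.12 (cv2) and the standard library are available. Lean on these libraries where they do the work, as an engineer would, in place of code of your own. Each camera call takes 0.05 s, during which the arm holds its last target. There are 200 camera calls.

## Working session

There is one attempt and no reset: what is moved stays moved. The work goes in short steps, Python scripts to look and compute and a shell command to move; the robot and the scene stay as the last step left them, time stands still between calls to the robot, and variables do not carry over. Pictures are saved under pics/ and viewed, at most 12 in all, crops included, and the job is handed in when it is done.

```bash
mkdir -p pics
python3 - <<'E'
from workcell import *
import cv2,numpy as np,pickle
s=state();print({k:np.round(v,3).tolist() for k,v in s.items()})
d={}
for n in("scene","side","wrist"):
    d[n]=snapshot(n);cv2.imwrite(f"pics/{n}0.png",d[n]["color"][:,:,::-1])
    R=cv2.Rodrigues(np.array(d[n]["rvec"]))[0];print(n,(-R.T@np.array(d[n]["tvec"]).ravel()).round(3))
pickle.dump(d,open("d0.pkl","wb"))
E
```

```text
{'time_s': 0.0, 'joints': [-1.345, 0.435, 0.025, 1.574, -0.012, 1.134, -0.075], 'qd': [-0.002, -0.001, 0.001, 0.003, -0.001, 0.003, -0.002], 'effort': [0.001, -67.049, 1.026, -31.62, 0.016, 0.013, 0.0], 'eef_pos': [0.202, 0.591, 0.192], 'tool_rot': [0.164, 0.987, -0.001, -0.0], 'contact_force': [-0.185, -0.327, -0.022], 'wrist_torque': [0.004, -0.01, -0.047], 'grasp_force': 0.0, 'gripper_width': 0.086}
scene [ 1.098 -0.123  0.926]
side [0.403 0.729 1.025]
wrist [0.13  0.618 0.374]
```

View pics/scene0.png

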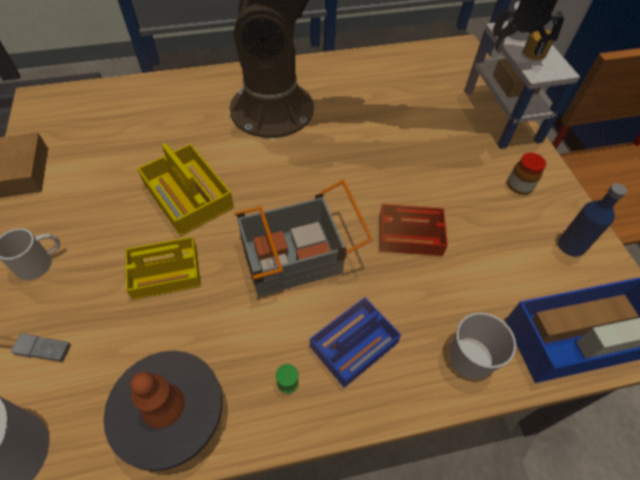

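View pics/side0.png

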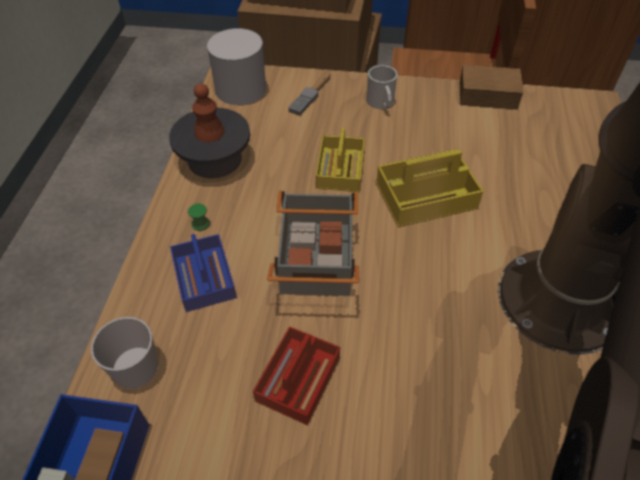

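The scene view shows the crate at about (293,245), with the open bail on its right (+y) at about (350,215). The small yellow tray is at (162,267), with a bigger yellow decoy at (185,187); red is at (413,230) and blue at (355,340). In the side view the crate is at (317,243) and the small yellow tray at (341,163). I'll zoom in to pick points.

Run:
```python
import cv2,pickle
d=pickle.load(open("d0.pkl","rb"))
def crop(n,x,y,w,h,k,o):
    im=d[n]["color"][y:y+h,x:x+w,::-1]
    im=cv2.resize(im,None,fx=k,fy=k,interpolation=cv2.INTER_CUBIC)
    for i in range(x-x%20+20,x+w,20): cv2.line(im,((i-x)*k,0),((i-x)*k,6),(255,255,255),1);cv2.putText(im,str(i),((i-x)*k,18),0,.4,(255,255,255),1)
    for i in range(y-y%20+20,y+h,20): cv2.line(im,(0,(i-y)*k),(6,(i-y)*k),(255,255,255),1);cv2.putText(im,str(i),(8,(i-y)*k),0,.4,(255,255,255),1)
    cv2.imwrite("pics/"+o,im)
crop("scene",118,170,260,130,3,"c1.png"); crop("side",250,120,130,198,3,"c2.png")
```

```text
(no output)
```

View pics/c1.png

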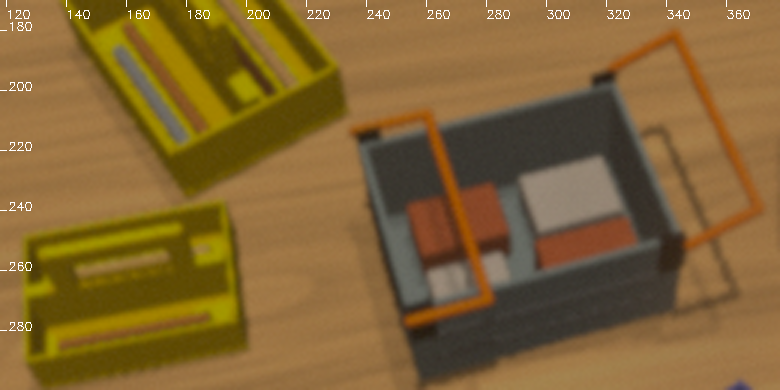

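View pics/c2.png

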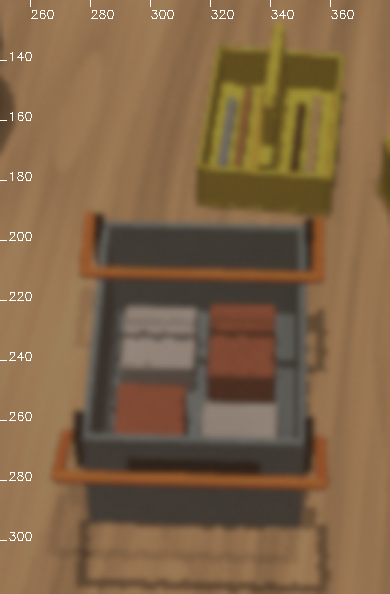

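Picked points: crate rim corners, the ends of both bail bars, the tray's rim corners and its handle. I'll fit poses to both views.

```bash
cat > h.py <<'E'
import cv2,numpy as np,pickle
from scipy.optimize import least_squares
def proj(c,P): return cv2.projectPoints(np.array(P,float),np.array(c["rvec"],float),np.array(c["tvec"],float),np.array(c["K"],float),None)[0][:,0]
def place(p,L):
    c,s=np.cos(p[2]),np.sin(p[2]);return np.array(L)@np.array([[c,s,0],[-s,c,0],[0,0,1]])+[p[0],p[1],0]
E
python3 - <<'E'
from h import *
d=pickle.load(open("d0.pkl","rb"))
def fit(obs,p0,model):
    f=lambda p:np.concatenate([(proj(d[n],model(p,L))-uv).ravel() for n,L,uv in obs])
    r=least_squares(f,p0,loss="soft_l1");print(r.x.round(4),np.abs(f(r.x)).round(1));return r.x
m=lambda p,L:place(p,np.array(L,float)/1000)
cr=fit([("scene",[[-84,-45,104],[84,-45,104],[-75,100,100],[75,100,100],[75,-100,100]],[[261.3,207.7],[281.3,270],[322.7,198.7],[342,250],[253,272.7]]),
("side",[[84,-45,104],[-84,-45,104],[75,-100,100],[-75,-100,100],[75,100,100],[-75,100,100]],[[278.3,211],[357.7,212.3],[285,194.7],[351,195.7],[278.7,265.3],[351.7,266]])],[.5,-.1,0],m)
def mb(p,L):
    q=p[0];return place(cr,[[x,.1-.055*np.cos(q),.104+.055*np.sin(q)] for x in L])
q=fit([("scene",[-.084,.084],[[343.7,181.7],[371.3,239.3]]),("side",[.084,-.084],[[269,280.7],[358.3,281.3]])],[2.6],mb)
print("bar",mb(q,[-.084,0,.084]).round(3).tolist())
ty=fit([("scene",[[-55,-75,45],[-55,75,45],[55,75,45],[55,-75,45],[0,-50,95],[0,50,95]],[[126.3,250],[193,238.3],[199.7,280],[128,289.3],[131.3,255],[179,246]]),
("side",[[55,-75,45],[-55,-75,45],[-55,75,45],[55,75,45]],[[322.7,135.7],[364,138.3],[361,179.3],[317.7,176]])],[.55,-.35,0],m)
pickle.dump((cr,q,ty),open("fit.pkl","wb"))
E
```

```text
[ 0.5222 -0.0395  0.1006] [2.3 0.8 2.  1.  0.6 2.6 2.7 1.3 1.  0.7 0.4 0.  1.6 0.7 0.9 0.9 0.9 0.2
 2.3 1.2 0.2 2.8]
[2.7613] [1.2 0.6 1.1 0.3 0.4 0.3 1.6 1.8]
bar [[0.423, 0.102, 0.124], [0.507, 0.111, 0.124], [0.591, 0.119, 0.124]]
[ 0.5054 -0.3224  0.0273] [0.9 1.9 0.3 2.8 1.5 3.5 1.8 1.5 0.7 0.9 0.2 1.  2.2 0.5 0.7 0.9 1.7 1.5
 4.1 1.3]
```

```bash
python3 -m crank '[{"linear":[20,-30,10],"turn":[0,0,3],"grip":0.2},{"linear":[40,-60,20],"turn":[0,0,6],"grip":0.2},{"linear":[60,-90,30],"turn":[0,0,9],"grip":0.2},{"linear":[80,-125,30],"turn":[0,0,12],"grip":0.2},{"linear":[100,-160,30],"turn":[0,0,15],"grip":0.2},{"linear":[120,-190,30],"turn":[0,0,18],"grip":0.2},{"linear":[140,-220,30],"turn":[0,0,21],"grip":0.2},{"linear":[160,-250,30],"turn":[0,0,24.7],"grip":0.2}]' 20
python3 -m crank '[{"linear":[20,-30,0],"turn":[0,0,0],"grip":0.2},{"linear":[40,-60,0],"turn":[0,0,0],"grip":0.2},{"linear":[60,-90,0],"turn":[0,0,0],"grip":0.2},{"linear":[80,-120,0],"turn":[0,0,0],"grip":0.2},{"linear":[100,-155,0],"turn":[0,0,0],"grip":0.2},{"linear":[120,-190,0],"turn":[0,0,0],"grip":0.2},{"linear":[145,-230,0],"turn":[0,0,0],"grip":0.2},{"linear":[145,-230,0],"turn":[0,0,0],"grip":0.2}]'
cat > w.py <<'E'
from h import *
from workcell import *
import sys
# annotated wrist picture with predicted model points
cr,q,ty=pickle.load(open("fit.pkl","rb"))
c=snapshot("wrist");pickle.dump(c,open("w.pkl","wb"));im=c["color"][:,:,::-1].copy()
q=q[0]
P=np.vstack([place(cr,[[x,.1-.055*np.cos(q),.104+.055*np.sin(q)] for x in(-.084,0,.084)]),place(cr,[[-.075,.1,.1],[.075,.1,.1],[-.084,-.045,.104],[.084,-.045,.104]]),place(ty,[[0,-.05,.095],[0,.05,.095],[-.055,-.075,.045],[.055,-.075,.045],[.055,.075,.045],[-.055,.075,.045]])])
for u in proj(c,P):
    if 0<=u[0]<640 and 0<=u[1]<480: cv2.drawMarker(im,tuple(int(v) for v in u.round()),(255,0,255),0,9,1);print(u.round(0))
cv2.imwrite("pics/"+sys.argv[1],im)
s=state();print({k:np.round(s[k],3).tolist() for k in("joints","eef_pos","tool_rot","contact_force","time_s")})
E
python3 w.py w1.png
```

```text
time_s: 0.82
eef_pos: [0.3624, 0.3397, 0.2232]
tool_rot: [-0.052, 0.999, 0.0, -0.0]
contact_force: [0.8, 0.4, 1.0]
gripper_width: 0.0512
grasp_force: 0.0
time_s: 1.48
eef_pos: [0.5099, 0.1035, 0.2234]
tool_rot: [-0.047, 0.999, -0.002, 0.001]
contact_force: [-0.0, -0.7, 0.3]
gripper_width: 0.0513
grasp_force: 0.0
[335.  91.]
[335. 221.]
[335. 330.]
[260. 107.]
[271. 304.]
[44. 94.]
[ 88. 318.]
{'joints': [-0.5, 0.235, 0.237, 1.798, -0.058, 1.115, 1.42], 'eef_pos': [0.509, 0.106, 0.223], 'tool_rot': [-0.047, 0.999, -0.001, 0.0], 'contact_force': [-0.114, 0.224, 0.002], 'time_s': 1.533}
```

View pics/w1.png

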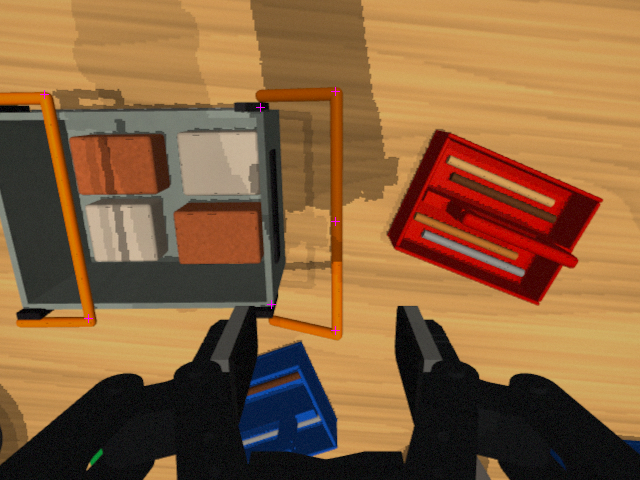

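The wrist view matches the fit: the open bar runs along column 335, rows 91–330, right on the predicted marks. I'll descend and grip it.

```bash
python3 -m crank '[{"linear":[0,0,-30],"turn":[0,0,0],"grip":0.2},{"linear":[0,0,-60],"turn":[0,0,0],"grip":0.2},{"linear":[0,0,-90],"turn":[0,0,0],"grip":0.2},{"linear":[0,0,-118],"turn":[0,0,0],"grip":0.2},{"linear":[0,0,-118],"turn":[0,0,0],"grip":0.2},{"linear":[0,0,-118],"turn":[0,0,0],"grip":0.2}]' 20
python3 -m crank '[{"linear":[0,0,0],"turn":[0,0,0],"grip":-0.5},{"linear":[0,0,0],"turn":[0,0,0],"grip":-1},{"linear":[0,0,0],"turn":[0,0,0],"grip":-1},{"linear":[0,0,0],"turn":[0,0,0],"grip":-1},{"linear":[0,0,0],"turn":[0,0,0],"grip":-1},{"linear":[0,0,0],"turn":[0,0,0],"grip":-1}]' 20
python3 - <<'E'
import numpy as np
c,s=np.cos(.1006),np.sin(.1006)
for q in np.linspace(2.7613,0,15):
    dy=-55*(np.cos(q)-np.cos(2.7613));dz=55*(np.sin(q)-np.sin(2.7613));print(round(q,2),np.round([-s*dy,c*dy,dz],0))
E
```

```text
time_s: 2.03
eef_pos: [0.5055, 0.1118, 0.1046]
tool_rot: [-0.051, 0.999, -0.0, -0.002]
contact_force: [0.6, -0.2, 0.2]
gripper_width: 0.0512
grasp_force: 0.0
time_s: 2.53
eef_pos: [0.5071, 0.1116, 0.1057]
tool_rot: [-0.051, 0.999, 0.0, 0.0]
contact_force: [0.5, -0.1, -0.8]
gripper_width: -0.0002
grasp_force: 0.0
2.76 [ 0. -0.  0.]
2.56 [ 1. -5. 10.]
2.37 [  1. -12.  18.]
2.17 [  2. -20.  25.]
1.97 [  3. -29.  30.]
1.78 [  4. -40.  33.]
1.58 [  5. -50.  35.]
1.38 [  6. -61.  34.]
1.18 [  7. -71.  31.]
0.99 [  8. -81.  25.]
0.79 [  9. -89.  19.]
0.59 [ 10. -96.  10.]
0.39 [  10. -101.    1.]
0.2 [  11. -104.  -10.]
0.0 [  11. -106.  -20.]
```

The fingers closed on nothing. I'll look.

```bash
python3 w.py w2.png
```

```text
[320.  85.]
[321. 297.]
[321. 455.]
[201. 110.]
[225. 406.]
{'joints': [-0.481, 0.361, 0.21, 1.951, -0.099, 0.839, 1.455], 'eef_pos': [0.507, 0.112, 0.106], 'tool_rot': [-0.051, 0.999, 0.0, 0.0], 'contact_force': [-0.36, 0.493, 0.059], 'time_s': 2.583}
```

View pics/w2.png

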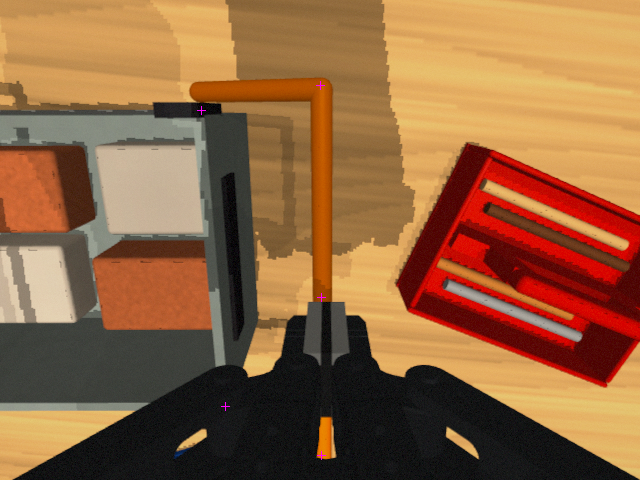

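The bar (column 321) disappears under the closed fingertips at (325,303). I'll project the TCP and the bar to check relative heights.

Run:
```python
from h import *
c=pickle.load(open("w.pkl","rb"))
R=cv2.Rodrigues(np.array(c["rvec"]))[0];print((-R.T@np.array(c["tvec"]).ravel()).round(3), R[2].round(2))
print(proj(c,[[.507,.112,.106],[.507,.112,.125],[.507,.112,.14],[.518,.112,.106],[.496,.112,.106],[.496,.112,.119],[.496,.112,.125]]).round(0))
cr,q,ty=pickle.load(open("fit.pkl","rb"))
for qq in(2.4,2.6,2.76,2.85,2.9): print(qq,proj(c,place(cr,[[x,.1-.055*np.cos(qq),.104+.055*np.sin(qq)] for x in(-.084,0,.084)])).round(0).tolist())
# bar edge columns by row
hsv=cv2.cvtColor(c["color"],cv2.COLOR_RGB2HSV)
m=(hsv[...,1]>225)&(hsv[...,0]<20)&(hsv[...,0]>8)
for r in(130,200,270,290,300): x=np.where(m[r,290:360])[0]+290;print(r,x.min(),x.max())
```

```text
[0.431 0.105 0.287] [ 0.3   0.03 -0.95]
[[324. 280.]
 [323. 298.]
 [323. 314.]
 [321. 301.]
 [326. 258.]
 [326. 268.]
 [326. 273.]]
2.4 [[287.0, 82.0], [293.0, 315.0], [297.0, 485.0]]
2.6 [[309.0, 84.0], [311.0, 305.0], [312.0, 469.0]]
2.76 [[320.0, 85.0], [321.0, 297.0], [321.0, 456.0]]
2.85 [[325.0, 85.0], [325.0, 292.0], [324.0, 448.0]]
2.9 [[327.0, 86.0], [326.0, 290.0], [326.0, 444.0]]
130 311 331
200 312 331
270 313 331
290 313 331
300 314 331
```

```bash
cat > v.py <<'E'
from h import *
from workcell import *
import sys
s=state();t=np.array(s["eef_pos"]);out=[]
for n in("scene","side"):
    c=snapshot(n);pickle.dump(c,open(n+"1.pkl","wb"));im=c["color"][:,:,::-1].copy()
    P=[t,t+[0,0,.019],t+[0,0,.073]];U=proj(c,P);u0=U[0].astype(int)
    x,y=u0[0]-66,u0[1]-70
    im=cv2.resize(im[y:y+130,x:x+132],None,fx=3,fy=3,interpolation=cv2.INTER_CUBIC)
    for u in U: cv2.drawMarker(im,tuple(int(v) for v in ((u-[x,y])*3)),(255,0,255),0,9,1)
    out.append(im)
cv2.imwrite("pics/"+sys.argv[1],np.hstack(out))
E
python3 v.py v1.png
```

```text
(no output)
```

View pics/v1.png

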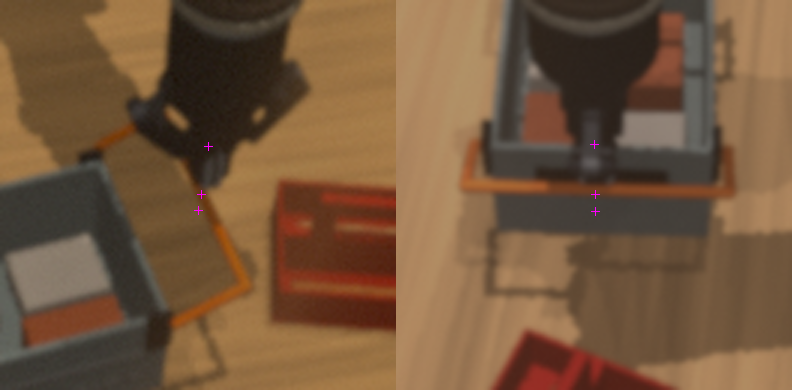

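The fingertips really sit about 30 mm above the reported TCP marks in both views: scene tip at (212,185) against the mark at (198,210), side tip at about (590,180) against (595,212). They closed above the bar. I'll open, go 32 mm lower and grip again.

```bash
python3 -m crank '[{"linear":[0,0,5],"turn":[0,0,0],"grip":0.2},{"linear":[0,0,5],"turn":[0,0,0],"grip":0.2},{"linear":[0,0,5],"turn":[0,0,0],"grip":0.2},{"linear":[0,0,5],"turn":[0,0,0],"grip":0.2},{"linear":[0,0,-10],"turn":[0,0,0],"grip":0.2},{"linear":[0,0,-22],"turn":[0,0,0],"grip":0.2},{"linear":[0,0,-32],"turn":[0,0,0],"grip":0.2},{"linear":[0,0,-32],"turn":[0,0,0],"grip":0.2}]' 20
python3 -m crank '[{"linear":[0,0,0],"turn":[0,0,0],"grip":-0.5},{"linear":[0,0,0],"turn":[0,0,0],"grip":-1},{"linear":[0,0,0],"turn":[0,0,0],"grip":-1},{"linear":[0,0,0],"turn":[0,0,0],"grip":-1},{"linear":[0,0,0],"turn":[0,0,0],"grip":-1},{"linear":[0,0,0],"turn":[0,0,0],"grip":-1}]' 20
```

```text
time_s: 3.35
eef_pos: [0.5055, 0.1112, 0.0714]
tool_rot: [-0.051, 0.999, -0.0, -0.002]
contact_force: [-0.0, -0.2, 0.0]
gripper_width: 0.0513
grasp_force: 0.0
time_s: 3.85
eef_pos: [0.5075, 0.1104, 0.0735]
tool_rot: [-0.051, 0.999, -0.0, 0.001]
contact_force: [2.4, -4.8, -1.9]
gripper_width: 0.0068
grasp_force: 21.7
```

The bar is gripped. Now I'll follow the arc.

```bash
python3 -m crank '[{"linear":[1,-5,10],"turn":[0,0,0],"grip":-1},{"linear":[1,-12,18],"turn":[0,0,0],"grip":-1},{"linear":[2,-20,25],"turn":[0,0,0],"grip":-1},{"linear":[3,-29,30],"turn":[0,0,0],"grip":-1},{"linear":[4,-40,33],"turn":[0,0,0],"grip":-1},{"linear":[5,-50,35],"turn":[0,0,0],"grip":-1},{"linear":[5,-50,35],"turn":[0,0,0],"grip":-1},{"linear":[5,-50,35],"turn":[0,0,0],"grip":-1}]' 20
```

```text
time_s: 4.52
eef_pos: [0.5127, 0.0603, 0.1093]
tool_rot: [-0.05, 0.999, -0.0, 0.001]
contact_force: [-1.6, -0.7, 13.2]
gripper_width: 0.007
grasp_force: 21.6
```

```bash
python3 -m crank '[{"linear":[1,-11,-1],"turn":[0,0,0],"grip":-1},{"linear":[2,-21,-4],"turn":[0,0,0],"grip":-1},{"linear":[3,-31,-10],"turn":[0,0,0],"grip":-1},{"linear":[4,-39,-16],"turn":[0,0,0],"grip":-1},{"linear":[5,-46,-25],"turn":[0,0,0],"grip":-1},{"linear":[5,-51,-34],"turn":[0,0,0],"grip":-1},{"linear":[6,-54,-44],"turn":[0,0,0],"grip":-1},{"linear":[6,-54,-44],"turn":[0,0,0],"grip":-1}]' 20
python3 -m crank '[{"linear":[0,-1,-6],"turn":[0,0,0],"grip":-1},{"linear":[0,-2,-11],"turn":[0,0,0],"grip":-1},{"linear":[0,-2,-13],"turn":[0,0,0],"grip":-1},{"linear":[0,-2,-13],"turn":[0,0,0],"grip":-1}]' 20
```

```text
time_s: 5.18
eef_pos: [0.5176, 0.0064, 0.0621]
tool_rot: [-0.051, 0.999, -0.0, -0.001]
contact_force: [4.0, -1.3, 0.4]
gripper_width: 0.007
grasp_force: 21.2
time_s: 5.52
eef_pos: [0.5179, 0.0056, 0.0515]
tool_rot: [-0.051, 0.999, 0.0, 0.0]
contact_force: [-0.6, 0.0, 9.7]
gripper_width: 0.0071
grasp_force: 22.4
```

```bash
python3 -m crank '[{"linear":[0,0,0],"turn":[0,0,0],"grip":-0.3},{"linear":[0,0,0],"turn":[0,0,0],"grip":-0.2},{"linear":[0,0,0],"turn":[0,0,0],"grip":-0.2},{"linear":[0,0,30],"turn":[0,0,0],"grip":-0.2},{"linear":[0,0,70],"turn":[0,0,0],"grip":-0.2},{"linear":[0,0,110],"turn":[0,0,0],"grip":-0.2},{"linear":[0,0,150],"turn":[0,0,0],"grip":-0.2},{"linear":[0,0,175],"turn":[0,0,0],"grip":-0.2}]' 20
python3 -m crank '[{"linear":[-2,-25,0],"turn":[0,0,-6],"grip":0.3},{"linear":[-4,-50,0],"turn":[0,0,-12],"grip":0.3},{"linear":[-5,-75,0],"turn":[0,0,-18],"grip":0.3},{"linear":[-6,-100,0],"turn":[0,0,-24],"grip":0.3},{"linear":[-7,-125,0],"turn":[0,0,-30],"grip":0.3},{"linear":[-8,-150,0],"turn":[0,0,-36],"grip":0.3},{"linear":[-9,-175,0],"turn":[0,0,-42],"grip":0.3},{"linear":[-10,-200,0],"turn":[0,0,-48],"grip":0.3}]' 20
python3 -m crank '[{"linear":[0,-25,0],"turn":[0,0,-6],"grip":0.3},{"linear":[0,-50,0],"turn":[0,0,-12],"grip":0.3},{"linear":[-1,-75,0],"turn":[0,0,-18],"grip":0.3},{"linear":[-2,-100,0],"turn":[0,0,-24],"grip":0.3},{"linear":[-3,-126,0],"turn":[0,0,-30],"grip":0.3},{"linear":[-3,-126,0],"turn":[0,0,-36],"grip":0.3},{"linear":[-3,-126,0],"turn":[0,0,-42],"grip":0.3},{"linear":[-3,-126,0],"turn":[0,0,-46.3],"grip":0.3}]' 20
python3 - <<'E'
from h import *
from workcell import *
cr,q,ty=pickle.load(open("fit.pkl","rb"))
for n in("scene","side"):
    c=snapshot(n);hsv=cv2.cvtColor(c["color"],cv2.COLOR_RGB2HSV)
    m=(hsv[...,1]>170)&(hsv[...,0]<16)&(hsv[...,0]>5)
    for qq in(-.1,0,.1,.2,.4,.7):
        u=proj(c,place(cr,[[x,.1-.055*np.cos(qq),.104+.055*np.sin(qq)] for x in np.linspace(-.08,.08,60)])).round().astype(int)
        print(n,qq,m[u[:,1],u[:,0]].mean().round(2))
E
python3 w.py w3.png
```

```text
time_s: 6.18
eef_pos: [0.5185, 0.0055, 0.2298]
tool_rot: [-0.051, 0.999, 0.0, 0.002]
contact_force: [1.0, 0.8, -0.5]
gripper_width: 0.0341
grasp_force: 0.0
time_s: 6.85
eef_pos: [0.5072, -0.1953, 0.2258]
tool_rot: [0.362, 0.932, 0.0, -0.001]
contact_force: [-0.0, -0.5, 1.2]
gripper_width: 0.0559
grasp_force: 0.0
time_s: 7.52
eef_pos: [0.5043, -0.3207, 0.2255]
tool_rot: [0.7, 0.714, -0.0, -0.001]
contact_force: [0.1, 0.3, -0.2]
gripper_width: 0.0552
grasp_force: 0.0
scene -0.1 0.83
scene 0 0.9
scene 0.1 0.8
scene 0.2 0.85
scene 0.4 0.13
scene 0.7 0.02
side -0.1 0.0
side 0 0.57
side 0.1 0.5
side 0.2 0.03
side 0.4 0.0
side 0.7 0.0
[325. 281.]
[325. 154.]
[266. 285.]
[385. 285.]
[392. 117.]
[258. 117.]
{'joints': [-0.021, 0.419, 0.72, 1.636, -0.292, 1.198, 0.794], 'eef_pos': [0.505, -0.32, 0.226], 'tool_rot': [0.697, 0.717, -0.0, -0.001], 'contact_force': [-0.756, 0.291, -0.108], 'time_s': 7.667}
```

View pics/w3.png

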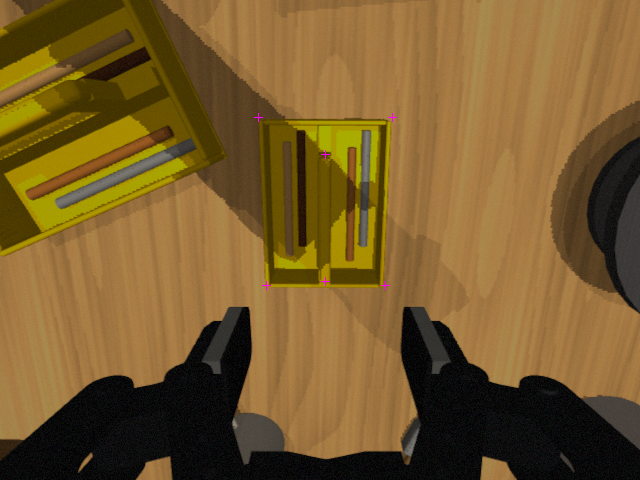

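The tray is where the fit put it: corners (258,117)–(385,285), handle strip along column 325. The bar's orange matches q≈0. I'll descend and grip the handle.

```bash
python3 -m crank '[{"linear":[0,0,-35],"turn":[0,0,0],"grip":0.3},{"linear":[0,0,-70],"turn":[0,0,0],"grip":0.3},{"linear":[0,0,-105],"turn":[0,0,0],"grip":0.3},{"linear":[0,0,-140],"turn":[0,0,0],"grip":0.3},{"linear":[0,0,-165],"turn":[0,0,0],"grip":0.3},{"linear":[0,0,-182],"turn":[0,0,0],"grip":0.3},{"linear":[0,0,-190],"turn":[0,0,0],"grip":0.3},{"linear":[0,0,-190],"turn":[0,0,0],"grip":0.3}]' 60
python3 -m crank '[{"linear":[0,0,0],"turn":[0,0,0],"grip":-0.5},{"linear":[0,0,0],"turn":[0,0,0],"grip":-1},{"linear":[0,0,0],"turn":[0,0,0],"grip":-1},{"linear":[0,0,0],"turn":[0,0,0],"grip":-1},{"linear":[0,0,0],"turn":[0,0,0],"grip":-1},{"linear":[0,0,0],"turn":[0,0,0],"grip":-1},{"linear":[0,0,0],"turn":[0,0,0],"grip":-1}]' 60
```

```text
time_s: 8.33
eef_pos: [0.5038, -0.3195, 0.0345]
tool_rot: [0.697, 0.717, -0.0, -0.002]
contact_force: [0.7, -0.3, 0.5]
gripper_width: 0.0556
grasp_force: 0.0
time_s: 8.92
eef_pos: [0.5051, -0.3208, 0.0372]
tool_rot: [0.697, 0.717, 0.0, 0.001]
contact_force: [-2.3, 1.3, 7.4]
gripper_width: 0.0089
grasp_force: 62.4
```

```bash
python3 -m crank '[{"linear":[0,0,10],"turn":[0,0,0],"grip":-1},{"linear":[0,0,25],"turn":[0,0,0],"grip":-1},{"linear":[0,0,45],"turn":[0,0,0],"grip":-1},{"linear":[0,0,70],"turn":[0,0,0],"grip":-1},{"linear":[0,0,95],"turn":[0,0,0],"grip":-1},{"linear":[0,0,120],"turn":[0,0,0],"grip":-1},{"linear":[0,0,140],"turn":[0,0,0],"grip":-1},{"linear":[0,0,150],"turn":[0,0,0],"grip":-1}]' 60
python3 -m crank '[{"linear":[0,0,0],"turn":[0,0,0],"grip":-1},{"linear":[0,0,0],"turn":[0,0,0],"grip":-1}]'
python3 w.py w4.png
```

```text
time_s: 9.58
eef_pos: [0.5056, -0.3211, 0.1893]
tool_rot: [0.697, 0.717, 0.001, 0.002]
contact_force: [-0.4, 0.1, -3.0]
gripper_width: 0.009
grasp_force: 60.9
time_s: 9.75
eef_pos: [0.5048, -0.3201, 0.1859]
tool_rot: [0.697, 0.717, 0.0, -0.0]
contact_force: [-0.7, -0.2, -4.1]
gripper_width: 0.0084
grasp_force: 60.9
[324. 302.]
[325. 160.]
[259. 304.]
[390. 304.]
[400. 117.]
[250. 117.]
{'joints': [-0.008, 0.454, 0.705, 1.694, -0.322, 1.115, 0.818], 'eef_pos': [0.504, -0.32, 0.185], 'tool_rot': [0.697, 0.717, -0.0, -0.001], 'contact_force': [0.539, -0.336, -4.465], 'time_s': 9.8}
```

View pics/w4.png

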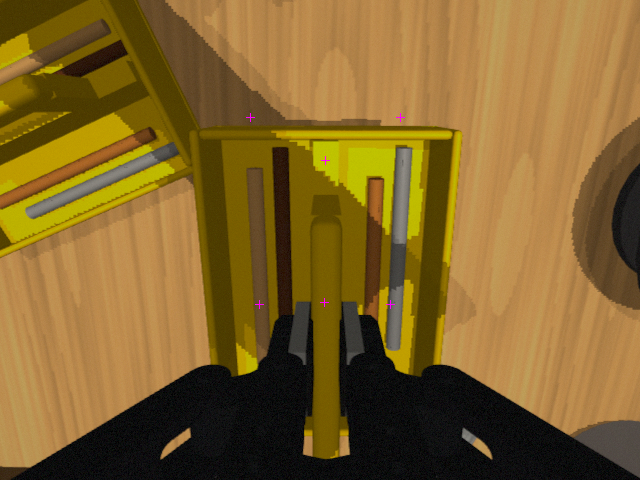

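The tray hangs from the handle, level, with far rim corners at (193,131) and (461,131). I'll check its height in hand and work out the shift to the crate.

Run:
```python
from h import *
c=pickle.load(open("w.pkl","rb"));cr,q,ty=pickle.load(open("fit.pkl","rb"))
# world displacement of the tray in hand from its table pose: fit dx,dy,yaw,tilt free height
L=[[-.055,-.075,.045],[.055,-.075,.045],[-.055,.075,.045],[.055,.075,.045],[0,-.05,.095],[0,.05,.095]]
for h in(.14,.15): 
    print(h,(proj(c,place(ty,L)+[0,0,h])).round(0).tolist())
print((cr[:2]-ty[:2])*1000,np.degrees(cr[2]-ty[2]))
```

```text
0.14 [[219.0, 421.0], [429.0, 421.0], [192.0, 124.0], [456.0, 124.0], [324.0, 458.0], [324.0, 210.0]]
0.15 [[214.0, 435.0], [434.0, 435.0], [185.0, 125.0], [464.0, 125.0], [324.0, 479.0], [324.0, 217.0]]
[ 16.8035701  282.98049834] 4.2003387058655575
```

```bash
python3 -m crank '[{"linear":[1,20,0],"turn":[0,0,0.5],"grip":-1},{"linear":[3,50,0],"turn":[0,0,1],"grip":-1},{"linear":[5,85,0],"turn":[0,0,1.5],"grip":-1},{"linear":[7,120,0],"turn":[0,0,2],"grip":-1},{"linear":[10,155,0],"turn":[0,0,2.5],"grip":-1},{"linear":[12,190,0],"turn":[0,0,3],"grip":-1},{"linear":[14,225,0],"turn":[0,0,3.6],"grip":-1},{"linear":[16,250,0],"turn":[0,0,4.2],"grip":-1}]' 60
python3 -m crank '[{"linear":[1,15,0],"turn":[0,0,0],"grip":-1},{"linear":[1,25,0],"turn":[0,0,0],"grip":-1},{"linear":[1,32,0],"turn":[0,0,0],"grip":-1},{"linear":[1,33,0],"turn":[0,0,0],"grip":-1},{"linear":[1,33,-10],"turn":[0,0,0],"grip":-1},{"linear":[1,33,-20],"turn":[0,0,0],"grip":-1},{"linear":[1,33,-28],"turn":[0,0,0],"grip":-1},{"linear":[1,33,-28],"turn":[0,0,0],"grip":-1}]' 60
python3 - <<'E'
from h import *
from workcell import *
# predicted vs real: check the tray/crate alignment in side and scene views
cr,q,ty=pickle.load(open("fit.pkl","rb"));s=state();print(np.round(s["eef_pos"],4),s["contact_force"])
out=[]
for n in("scene","side"):
    c=snapshot(n);im=c["color"][:,:,::-1].copy()
    U=proj(c,place(cr,[[x,y,z] for x in(-.055,.055) for y in(-.075,.075) for z in(.12,.165)]))
    o=proj(c,[[cr[0],cr[1],.14]])[0].astype(int)-[66,65]
    im=cv2.resize(im[o[1]:o[1]+130,o[0]:o[0]+132],None,fx=3,fy=3,interpolation=cv2.INTER_CUBIC)
    for u in U: cv2.drawMarker(im,tuple(int(v) for v in((u-o)*3)),(255,0,255),0,9,1)
    out.append(im)
cv2.imwrite("pics/v2.png",np.hstack(out))
E
```

```text
time_s: 10.47
eef_pos: [0.5196, -0.0665, 0.1845]
tool_rot: [0.67, 0.743, -0.001, -0.002]
contact_force: [-0.4, 0.1, -3.6]
gripper_width: 0.0086
grasp_force: 60.9
time_s: 11.13
eef_pos: [0.5202, -0.0384, 0.1559]
tool_rot: [0.671, 0.741, -0.001, -0.001]
contact_force: [-0.6, 0.1, -3.2]
gripper_width: 0.0088
grasp_force: 60.9
[ 0.5202 -0.0384  0.1559] [-0.62202555  0.10066083 -3.23291295]
```

View pics/v2.png

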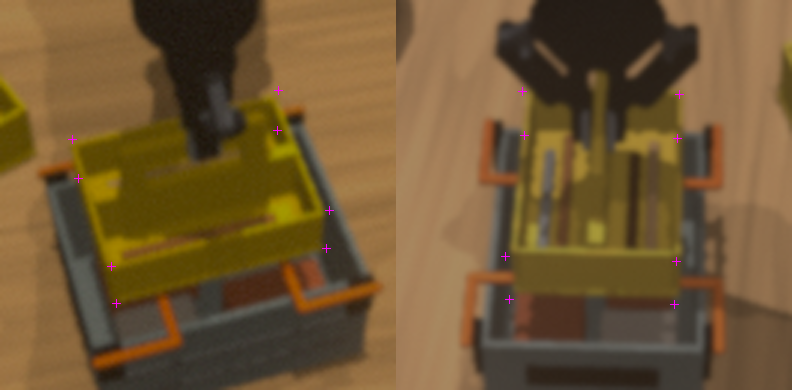

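The tray is over the crate, aligned, about 4 mm short of the marks in x and y: scene corner (323,210) against (329,210), side corner (512,247) against (505,256). Both bail arms lie in. I'll shift by (3,4) mm and lower gently.

```bash
python3 -m crank '[{"linear":[3,4,0],"turn":[0,0,0],"grip":-1},{"linear":[3,4,-3],"turn":[0,0,0],"grip":-1},{"linear":[3,4,-6],"turn":[0,0,0],"grip":-1},{"linear":[3,4,-8],"turn":[0,0,0],"grip":-1},{"linear":[3,4,-9],"turn":[0,0,0],"grip":-1},{"linear":[3,4,-10],"turn":[0,0,0],"grip":-1},{"linear":[3,4,-10],"turn":[0,0,0],"grip":-1}]' 60
```

```text
time_s: 11.82
eef_pos: [0.5247, -0.0335, 0.148]
tool_rot: [0.671, 0.742, -0.0, -0.0]
contact_force: [1.2, -0.7, -4.0]
gripper_width: 0.0087
grasp_force: 60.9
```

```bash
python3 -m crank '[{"linear":[0,0,-1],"turn":[0,0,0],"grip":-1},{"linear":[0,0,-2],"turn":[0,0,0],"grip":-1},{"linear":[0,0,-2],"turn":[0,0,0],"grip":-1}]'
python3 -m crank '[{"linear":[0,0,-1],"turn":[0,0,0],"grip":-1},{"linear":[0,0,-2],"turn":[0,0,0],"grip":-1},{"linear":[0,0,-2],"turn":[0,0,0],"grip":-1}]'
```

```text
time_s: 12.07
eef_pos: [0.5248, -0.0335, 0.1461]
tool_rot: [0.671, 0.742, -0.0, -0.0]
contact_force: [-0.7, 0.4, -4.5]
gripper_width: 0.0085
grasp_force: 60.9
time_s: 12.32
eef_pos: [0.5249, -0.0334, 0.1451]
tool_rot: [0.671, 0.742, 0.0, -0.0]
contact_force: [-4.4, 0.5, 8.5]
gripper_width: 0.0082
grasp_force: 62.7
```

The tray is down, with an 8.5 N upward reaction. Release and rise.

```bash
python3 -m crank '[{"linear":[0,0,1],"turn":[0,0,0],"grip":-0.6},{"linear":[0,0,1],"turn":[0,0,0],"grip":-0.1},{"linear":[0,0,1],"turn":[0,0,0],"grip":-0.1},{"linear":[0,0,1],"turn":[0,0,0],"grip":-0.1},{"linear":[0,0,15],"turn":[0,0,0],"grip":-0.1},{"linear":[0,0,45],"turn":[0,0,0],"grip":-0.1},{"linear":[0,0,80],"turn":[0,0,0],"grip":-0.1},{"linear":[0,0,120],"turn":[0,0,0],"grip":-0.1}]' 20
python3 -m crank '[{"linear":[-30,0,10],"turn":[0,0,0],"grip":-0.1},{"linear":[-60,0,20],"turn":[0,0,0],"grip":-0.1},{"linear":[-60,0,20],"turn":[0,0,0],"grip":-0.1},{"linear":[-60,0,20],"turn":[0,0,0],"grip":-0.1}]'
python3 - <<'E'
from h import *
from workcell import *
cr,q,ty=pickle.load(open("fit.pkl","rb"))
out=[]
for n in("scene","side"):
    c=snapshot(n);im=c["color"][:,:,::-1].copy()
    U=proj(c,place(cr,[[x,y,z] for x in(-.055,.055) for y in(-.075,.075) for z in(.108,.153)]))
    o=proj(c,[[cr[0],cr[1],.14]])[0].astype(int)-[66,65]
    im=cv2.resize(im[o[1]:o[1]+130,o[0]:o[0]+132],None,fx=3,fy=3,interpolation=cv2.INTER_CUBIC)
    for u in U: cv2.drawMarker(im,tuple(int(v) for v in((u-o)*3)),(255,0,255),0,9,1)
    out.append(im)
cv2.imwrite("pics/v3.png",np.hstack(out))
E
```

```text
time_s: 12.98
eef_pos: [0.5238, -0.0336, 0.2646]
tool_rot: [0.671, 0.742, -0.001, -0.001]
contact_force: [0.8, 0.5, -0.4]
gripper_width: 0.0384
grasp_force: 0.0
time_s: 13.32
eef_pos: [0.4644, -0.0333, 0.2851]
tool_rot: [0.67, 0.742, 0.002, 0.0]
contact_force: [-0.1, 0.7, 0.0]
gripper_width: 0.0386
grasp_force: 0.0
```

View pics/v3.png

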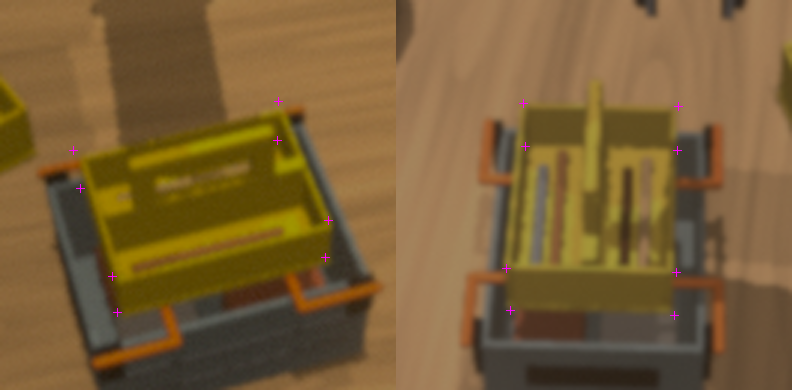

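The tray rests level on both bars, its corners within a few millimetres of the marks (scene (329,222), side (508,267)). The gripper is clear.

```bash
python3 -c "
from workcell import *
print(finish_job())"
```

```text
the job is handed in; nothing more can be done
None
```

The bail arm is swung in, the yellow tray rests level and centred to within a few millimetres on both bars by the last camera views, the red tray was not touched, and the job was handed in at about 13 s with no verdict shown.

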